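Power down the study desk

TASK

Shut the desk down for the evening by pressing with closed fingers: press the white-dot end of the amber (lamp) switch, then of the blue (computer) switch, then of the red (master) switch, each rocked fully over to off and left off. Last, push the pop-up socket tower straight down until its cap is fully home on its collar. Leave the green (network) switch on, never pull the tower up, and leave the pen pot, stapler and paperweight where they stand.

Things in the scene. Friction and masses are not known exactly. Their poses are not given: they have to be found in the camera images.
- console: Dark wooden switch console fixed to the desk, 110 mm (its x) by 260 mm (its y) by 25 mm high, with a brass top. Origin: centre of its underside. Four flat black bezels on it carry an amber, a blue, a red and a green paddle switch, side by side along its y at -90, -30, +30 and +90 mm, in an order that varies. Paddles run along its x, with their white dots at the -x ends.
- amber_paddle (a joint): The amber paddle switch (desk lamp): rocks about a level pivot across its middle, 8 mm below its face. 0 = face level; -0.14 rad = on (hard stop, white-dot end raised); +0.14 rad = off (hard stop, white-dot end pressed down). Friction holds it at any angle: it does not snap, so it must be rocked right over. Pressing on its white dot takes 1 to 4 N until the stop.
- blue_paddle (a joint): The blue paddle switch (computer): rocks about a level pivot across its middle, 8 mm below its face. 0 = face level; -0.14 rad = on (hard stop, white-dot end raised); +0.14 rad = off (hard stop, white-dot end pressed down). Friction holds it at any angle: it does not snap, so it must be rocked right over. Pressing on its white dot takes 1 to 4 N until the stop.
- red_paddle (a joint): The red paddle switch (master): rocks about a level pivot across its middle, 8 mm below its face. 0 = face level; -0.14 rad = on (hard stop, white-dot end raised); +0.14 rad = off (hard stop, white-dot end pressed down). Friction holds it at any angle: it does not snap, so it must be rocked right over. Pressing on its white dot takes 1 to 4 N until the stop.
- green_paddle (a joint): The green paddle switch (network): rocks about a level pivot across its middle, 8 mm below its face. 0 = face level; -0.14 rad = on (hard stop, white-dot end raised); +0.14 rad = off (hard stop, white-dot end pressed down). Friction holds it at any angle: it does not snap, so it must be rocked right over. Pressing on its white dot takes 1 to 4 N until the stop.
- amber_off (a point): Centre of the white dot (10 mm) on the top face of the amber paddle's off end, 24 mm from the pivot line towards the console's near (-x) long side; press straight down here. It moves with the paddle: about 42 mm above the desk when on, 36 mm when off. The face is 66 mm long (console x) by 33 mm wide (console y), standing about 11 mm above its flat black bezel.
- blue_off (a point): Centre of the white dot (10 mm) on the top face of the blue paddle's off end, 24 mm from the pivot line towards the console's near (-x) long side; press straight down here. It moves with the paddle: about 42 mm above the desk when on, 36 mm when off. The face is 66 mm long (console x) by 33 mm wide (console y), standing about 11 mm above its flat black bezel.
- red_off (a point): Centre of the white dot (10 mm) on the top face of the red paddle's off end, 24 mm from the pivot line towards the console's near (-x) long side; press straight down here. It moves with the paddle: about 42 mm above the desk when on, 36 mm when off. The face is 66 mm long (console x) by 33 mm wide (console y), standing about 11 mm above its flat black bezel.
- green_off (a point): Centre of the white dot (10 mm) on the top face of the green paddle's off end, 24 mm from the pivot line towards the console's near (-x) long side; press straight down here. It moves with the paddle: about 42 mm above the desk when on, 36 mm when off. The face is 66 mm long (console x) by 33 mm wide (console y), standing about 11 mm above its flat black bezel.
- tower (a joint): How far the pop-up socket tower is pushed down into the desk, in m: 0 = fully up, 0.088 = fully home (hard stop, its cap lying on the steel collar). It starts 0 to 0.03 down. It slides straight down, stays where it is left, and takes 5 to 9 N of push.
- tower_top (a point): Centre of the top face of the tower's round aluminium cap (100 mm diameter, 5 mm thick) on a black column of 80 mm diameter with grey socket faces. The tower stands in a steel collar (112 mm diameter, 6 mm high) set in the desk. The top face is 70 to 100 mm above the desk at the start and 12 mm above it when fully home.
- pen_pot: Blue ceramic pen pot, 72 mm diameter, 95 mm high, pens up to 150 mm; loose. Origin: centre of its underside. A bystander.
- stapler: Red and black stapler, 40 by 130 mm (long along its y), 50 mm high; loose. Origin: centre of its underside. A bystander.
- paperweight: Brass paperweight, 52 mm diameter, 42 mm high; loose. Origin: centre of its underside. A bystander.

How it is judged:
By the outcome, as a careful person would: the job done as asked, in the order asked, and still so for the second after the job is handed in, with the robot touching nothing.
It also fails if it takes over 58 s, if anything falls off the work surface, if the arm or the gripper's body presses on something with over 40 N, if the wrist force passes 120 N, or if a joint passes its speed limit or range.

ROBOT

A 6-joint arm with a two-finger parallel gripper is mounted at the origin on the work surface. World frame = base frame: x ahead of the robot, y to its left, z up, the work surface at z = 0. Lengths are in m, angles in rad, forces in N, time in s.
With the tool pointing down it reaches from about 0.35 to 0.975 m from the base axis. Payload 7.1 kg.
Tool frame: the origin (TCP) lies midway between the tips of the shut fingers; the grasp point (between the pads) lies 19 mm behind it (ctrl.grip_depth is the distance from the TCP to the grasp point, in m); z points along the fingers, y is the line along which they close (so a half turn about z gives the same grasp; the last joint's range is limited). The gripper opens to 88 mm and grips with 3 to 60 N. Pads are 20 mm wide; open, the fingers measure 115 mm over their backs; the gripper's body (75 mm by 178 mm) begins 61 mm behind the grasp point.
Start: joints at [1.12, 0.423, 1.63, -0, 1.089, -0.019], TCP at [0.262, 0.568, 0.223] pointing down, gripper open.
Joint ranges: [-3, 3], [-0.9, 2.11], [0.09, 2.58], [-1.31, 4.45], [0.11, 2.69], [-2.54, 2.54]. Speed limits (rad/s): [2.39, 2.39, 3.01, 3.14, 3.14, 3.14].

INTERFACE

Orientations are given as [roll, pitch, yaw] about the fixed x, y, z axes, in that order (R = Rz(yaw) Ry(pitch) Rx(roll)).
In Python, from plant import status, grab_frame, workorder, silhouettes, place_of, ctrl gives the robot as it stands.
- The arm moves only by the tool jog_arm, never from a script. Its argument "rows" is a list of rows, each an object with "translation": the shift along the tool's x, y, z in m, a list of three; "yaw": the turn about the tool's z in rad. A call has 1 to 10 rows; each row is the pose to reach, as a shift and turn from the pose commanded when the call began, along the tool's axes at that moment; what a row does not reach only later rows make up. A row lasts 1/10 s, in which the tool goes at most 50 mm and 8.59 degrees, less where a joint would pass 70% of its speed; a pose out of reach is approached as far as the arm can. A call with a gripper value outside its range is refused whole. "fingers" is the finger opening in m, from 0 to 0.0878, set as the call begins (left out, the last holds). The fingers move at their own pace and stop on an object; the grip force is fixed at half the most. Time passes only in rows, so rows that repeat a pose let the fingers close. It gives the time, the measured TCP pose, the force, the opening and the grip force at its end, in the units of the state.
- status.get_obs(): the state, without advancing time (a new reading comes with each control period).
- grab_frame(name): name is "scene" or "top" or "wrist"; returns a dict with "pixels" (400x640x3 uint8, blue, green, red), "fx", "fy", "cx", "cy" (pixels), "k1" (the pictures are not rectified: a ray, as slopes to the right and down, at radius r is drawn at 1 + k1 r^2 times it, then the intrinsics apply), "eye" and "rotation" of the camera in the world; the wrist camera has in their place "mount" (4x4, takes a point from camera to tool coordinates, whose origin is the TCP and whose axes are the flange's). Camera axes: x right, y down, z forward; pixel columns grow to the right and rows downward; lengths in m; the calibration is good to about 2 mm. A picture is of the moment at which its call begins: read the wrist's pose just before it. There is no depth.
- workorder.close_job(): hands the job in; it is judged then, once.
Trained networks look in a picture, given as the dict that the camera call returned (one of the last four; its "shot" number tells which), for a name from the list of things; names that differ only in an ending like _2 or _b are one class to them, and where a whole thing is asked for, a point or a joint stands for the part that bears it (a point fixed in the world has none). Each returns a list of dicts, best first, with "conf" (0 to 1); they miss things now and then, are a little off and sometimes report something else, mostly with a low value. They report only what shows in the picture. A call takes as long as a camera call.
- silhouettes(label, picture): "pixels" (400x640 bool, what is visible of it).
- place_of(label, picture): "location" ([x, y, z] in m, in world coordinates, good to about 4 mm: a listed point, or the origin of a listed thing).
The state is a dict: "time": time; "joints": joint angles; "qd": joint speeds; "joint_torque": joint torques, N m; "ee_pos": TCP position; "ee_rot": TCP orientation; "wrist_force": force on the tool from outside, world axes, zero at the start; "torque": the same for the moment, N m; "width": finger opening in m; "gripper_force": force on a finger pad.
Only numpy, scipy, OpenCV 4.12 (cv2) and the standard library are available. Lean on these libraries where they do the work, as an engineer would, in place of code of your own. Each camera call takes 0.05 s, during which the arm holds its last target. There are 200 camera calls.

## Working session

There is one attempt and no reset: what is moved stays moved. The work goes in short steps, Python scripts to look and compute and a tool call to move; the robot and the scene stay as the last step left them, time stands still between calls to the robot, and variables do not carry over. Pictures are saved under pics/ and viewed, at most 10 in all, crops included, and the job is handed in when it is done.

Besides the shell and the picture viewer there is one more tool, called after "Request:" as a command line: name --argument value ..., lists and objects as JSON in quotes. jog_arm: Moves the arm, as the interface text tells. Its arguments: {"type":"object","properties":{"rows":{"type":"array","items":{"type":"object","properties":{"translation":{"type":"array","items":{"type":"number"}},"yaw":{"type":"number"}}}},"fingers":{"type":"number"}},"required":["rows"]}

```bash
mkdir -p pics; python3 - <<'E'
from plant import status, grab_frame, place_of
import cv2
o=status.get_obs(); print(o['time'],o['ee_pos'],o['ee_rot'],o['width'])
for c in ['top','scene']:
    p=grab_frame(c); cv2.imwrite(f'pics/{c}1.png',p['pixels'])
    for n in ['console','amber_off','blue_off','red_off','green_off','tower_top','pen_pot','stapler','paperweight']:
        r=place_of(n,p); print(c,n,[(list(map(lambda v:round(float(v),3),d['location'])),round(d['conf'],2)) for d in r[:2]])
E
```

```text
0.0 [0.26129619 0.56713907 0.2219102 ] [-3.14006154e+00 -4.14594851e-05  2.70976379e+00] 0.08764718185686247
top console [([0.557, -0.176, -0.002], 0.82), ([0.764, 0.191, -0.001], 0.33)]
top amber_off [([0.552, -0.084, 0.043], 0.82)]
top blue_off [([0.531, -0.204, 0.045], 0.91)]
top red_off [([0.518, -0.264, 0.044], 0.96)]
top green_off [([0.543, -0.147, 0.041], 0.78), ([0.445, 0.067, 0.002], 0.25)]
top tower_top [([0.526, 0.14, 0.087], 0.74)]
top pen_pot [([0.764, 0.191, -0.0], 0.76)]
top stapler [([0.757, -0.039, -0.003], 0.63)]
top paperweight [([0.445, 0.065, 0.004], 0.58)]
scene console [([0.557, -0.183, -0.007], 0.75)]
scene amber_off [([0.548, -0.088, 0.047], 0.79)]
scene blue_off [([0.53, -0.2, 0.045], 0.51)]
scene red_off [([0.517, -0.265, 0.043], 0.77), ([0.45, 0.07, 0.001], 0.73)]
scene green_off [([0.545, -0.143, 0.045], 0.71)]
scene tower_top [([0.528, 0.144, 0.088], 0.77)]
scene pen_pot [([0.756, 0.194, 0.001], 0.74)]
scene stapler [([0.765, -0.035, -0.002], 0.65), ([0.557, -0.178, -0.007], 0.28)]
scene paperweight []
```

View pics/top1.png

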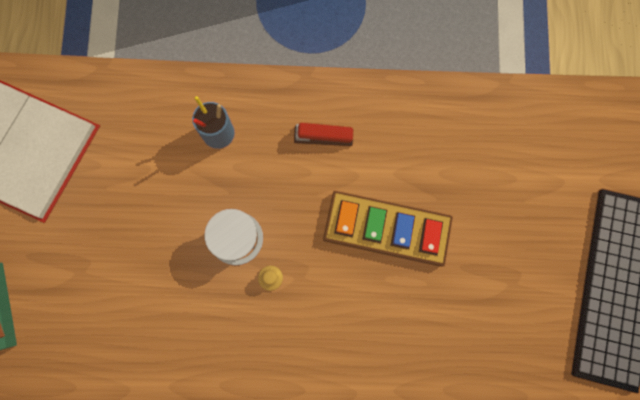

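View pics/scene1.png

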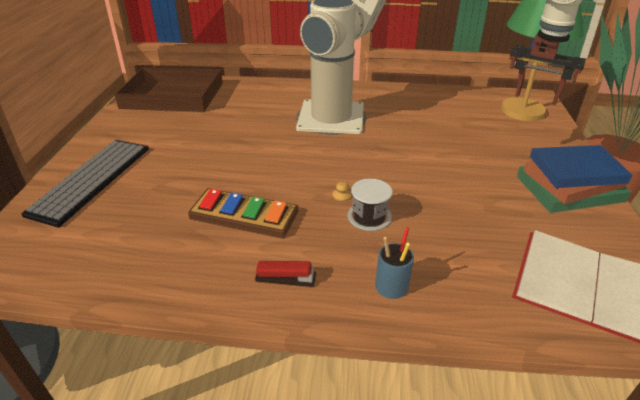

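```bash
cat > h.py <<'E'
import numpy as np
from scipy.spatial.transform import Rotation as R
from plant import status
def to(target,yaw=np.pi-0.183):
    o=status.get_obs(); r=R.from_euler('xyz',o['ee_rot'])
    d=r.inv().apply(np.array(target)-o['ee_pos'])
    dy=(o['ee_rot'][2]-yaw+np.pi)%(2*np.pi)-np.pi
    print('shift',d.round(4),'yaw',round(dy,3),'t',o['time'],'F',o['wrist_force'].round(1) if hasattr(o['wrist_force'],'round') else o['wrist_force'])
E
python3 -c "
from h import *
to([.55,-.085,.2])"
```

```text
shift [-0.5351 -0.472   0.0227] yaw -0.249 t 1.0 F [ 0.1  0.9 -0.7]
```

Request:
jog_arm --rows '[{"translation": [-0.268,-0.236,0.011],"yaw": -0.125},{"translation": [-0.268,-0.236,0.011],"yaw": -0.125},{"translation": [-0.268,-0.236,0.011],"yaw": -0.125},{"translation": [-0.268,-0.236,0.011],"yaw": -0.125},{"translation": [-0.268,-0.236,0.011],"yaw": -0.125},{"translation": [-0.268,-0.236,0.011],"yaw": -0.125},{"translation": [-0.268,-0.236,0.011],"yaw": -0.125},{"translation": [-0.268,-0.236,0.011],"yaw": -0.125},{"translation": [-0.268,-0.236,0.011],"yaw": -0.125},{"translation": [-0.268,-0.236,0.011],"yaw": -0.125}]' --fingers 0

```text
time: 2.0
ee_pos: [0.4062, 0.2418, 0.2118]
ee_rot: [3.141, 0.0, 2.835]
wrist_force: [-0.1, 0.6, -1.9]
width: 0.0111
gripper_force: 0.0
```

```bash
python3 -c "
from h import *
to([.53,-.14,.23])"
```

```text
shift [-0.2334 -0.3265 -0.0183] yaw -0.124 t 2.0 F [-0.1  0.6 -1.9]
```

Request:
jog_arm --rows '[{"translation": [-0.233,-0.327,-0.018],"yaw": -0.124},{"translation": [-0.233,-0.327,-0.018],"yaw": -0.124},{"translation": [-0.233,-0.327,-0.018],"yaw": -0.124},{"translation": [-0.233,-0.327,-0.018],"yaw": -0.124},{"translation": [-0.233,-0.327,-0.018],"yaw": -0.124},{"translation": [-0.233,-0.327,-0.018],"yaw": -0.124},{"translation": [-0.233,-0.327,-0.018],"yaw": -0.124},{"translation": [-0.233,-0.327,-0.018],"yaw": -0.124},{"translation": [-0.233,-0.327,-0.018],"yaw": -0.124},{"translation": [-0.233,-0.327,-0.018],"yaw": -0.124}]'

```text
time: 3.0
ee_pos: [0.5302, -0.1404, 0.2294]
ee_rot: [3.141, -0.0, 2.959]
wrist_force: [-0.5, 0.6, 0.0]
width: 0.0009
gripper_force: 0.0
```

```bash
cat >> h.py <<'E'
def look(names,fn=None):
    from plant import grab_frame, place_of
    import cv2
    o=status.get_obs(); p=grab_frame('wrist')
    if fn: cv2.imwrite(fn,p['pixels'])
    for n in names:
        print(n,[(np.round(d['location'],4).tolist(),round(d['conf'],2)) for d in place_of(n,p)[:2]])
    # white dots: low-saturation bright blobs, cast to plane z
    hsv=cv2.cvtColor(p['pixels'],cv2.COLOR_BGR2HSV)
    m=((hsv[...,1]<60)&(hsv[...,2]>150)).astype(np.uint8)
    n,_,st,ce=cv2.connectedComponentsWithStats(m)
    K=np.array([[p['fx'],0,p['cx']],[0,p['fy'],p['cy']],[0,0,1.]])
    M=np.array(p['mount']); r=R.from_euler('xyz',o['ee_rot']).as_matrix()
    for i in range(1,n):
        if st[i,4]<25: continue
        x,y=cv2.undistortPoints(ce[i].reshape(1,1,2),K,np.array([p['k1'],0,0,0.]))[0,0]
        e=r@M[:3,3]+o['ee_pos']; v=r@M[:3,:3]@[x,y,1]
        print('blob',ce[i].round(),st[i,4],(e+v*(.042-e[2])/v[2]).round(4))
E
python3 -c "
from h import *
look(['amber_off','green_off','blue_off','red_off'],'pics/w1.png')"
```

```text
amber_off [([0.5494, -0.0902, 0.0409], 0.6)]
green_off [([0.5434, -0.1429, 0.0415], 0.63)]
blue_off [([0.531, -0.198, 0.0416], 0.75), ([0.5603, -0.1784, -0.0028], 0.46)]
red_off [([0.5231, -0.2676, 0.0471], 0.81), ([0.4485, 0.0641, 0.0028], 0.18)]
blob [537. 124.] 1270 [0.5178 0.0858 0.042 ]
blob [607. 127.] 6369 [0.534  0.1656 0.042 ]
blob [265. 184.] 76 [ 0.5288 -0.2047  0.042 ]
blob [209. 184.] 54 [ 0.5176 -0.2636  0.042 ]
blob [322. 184.] 64 [ 0.5398 -0.1453  0.042 ]
blob [379. 184.] 52 [ 0.551  -0.0865  0.042 ]
```

View pics/w1.png

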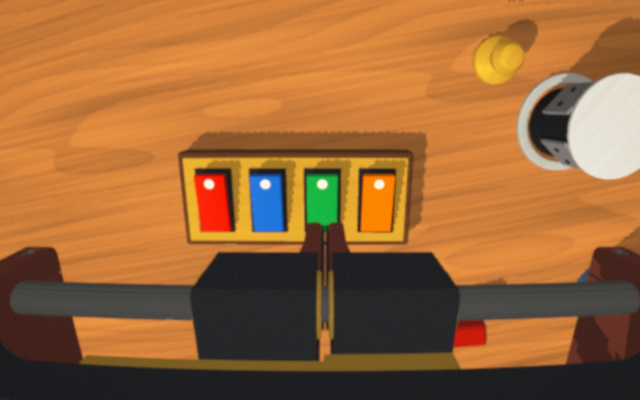

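```bash
python3 -c "
from h import *
to([.549,-.086,.055],np.pi-.186)"
```

```text
shift [-0.01    0.0557  0.1746] yaw 0.006 t 3.25 F [-0.5  0.  -0.4]
```

Request:
jog_arm --rows '[{"translation": [-0.01,0.056,0.04],"yaw": 0},{"translation": [-0.01,0.056,0.08],"yaw": 0},{"translation": [-0.01,0.056,0.12],"yaw": 0},{"translation": [-0.01,0.056,0.15],"yaw": 0},{"translation": [-0.01,0.056,0.17],"yaw": 0},{"translation": [-0.01,0.056,0.175],"yaw": 0},{"translation": [-0.01,0.056,0.175],"yaw": 0}]'

```text
time: 3.95
ee_pos: [0.5492, -0.0869, 0.0544]
ee_rot: [3.142, -0.001, 2.96]
wrist_force: [1.2, -0.7, 0.4]
width: 0.0006
gripper_force: 0.0
```

Request:
jog_arm --rows '[{"translation": [0,0,0.004],"yaw": 0},{"translation": [0,0,0.008],"yaw": 0},{"translation": [0,0,0.011],"yaw": 0},{"translation": [0,0,0.013],"yaw": 0},{"translation": [0,0,0.015],"yaw": 0},{"translation": [0,0,0.0165],"yaw": 0},{"translation": [0,0,0.0175],"yaw": 0},{"translation": [0,0,0.0175],"yaw": 0}]'

```text
time: 4.75
ee_pos: [0.5489, -0.0876, 0.0371]
ee_rot: [-3.142, -0.001, 2.959]
wrist_force: [-3.5, 0.7, 4.0]
width: 0.0004
gripper_force: 1.9
```

Request:
jog_arm --rows '[{"translation": [0,0,0.001],"yaw": 0},{"translation": [0,0,0.001],"yaw": 0}]'

```text
time: 4.95
ee_pos: [0.5489, -0.0877, 0.0367]
ee_rot: [-3.142, -0.001, 2.959]
wrist_force: [-6.5, 1.6, 11.0]
width: 0.0005
gripper_force: 6.0
```

Request:
jog_arm --rows '[{"translation": [0,0,0.001],"yaw": 0},{"translation": [0,0,0.001],"yaw": 0}]'

```text
time: 5.15
ee_pos: [0.5489, -0.0877, 0.0365]
ee_rot: [-3.141, -0.001, 2.959]
wrist_force: [-9.1, 1.3, 19.4]
width: 0.0004
gripper_force: 10.4
```

Request:
jog_arm --rows '[{"translation": [0,0,-0.02],"yaw": 0},{"translation": [0,0,-0.05],"yaw": 0},{"translation": [0,0,-0.05],"yaw": 0}]'

```text
time: 5.45
ee_pos: [0.5527, -0.0883, 0.0884]
ee_rot: [3.142, 0.007, 2.959]
wrist_force: [-0.6, -0.1, -0.3]
width: 0.0006
gripper_force: 0.0
```

```bash
python3 -c "
from h import *
to([.527,-.204,.055],np.pi-.186)"
```

```text
shift [ 0.0045 -0.1185  0.0334] yaw 0.003 t 5.45 F [-0.6 -0.1 -0.3]
```

Request:
jog_arm --rows '[{"translation": [0,-0.04,0],"yaw": 0},{"translation": [0,-0.08,0],"yaw": 0},{"translation": [0,-0.11,0],"yaw": 0},{"translation": [0,-0.119,0],"yaw": 0},{"translation": [0,-0.119,0.01],"yaw": 0},{"translation": [0,-0.119,0.02],"yaw": 0},{"translation": [0,-0.119,0.03],"yaw": 0},{"translation": [0,-0.119,0.03],"yaw": 0},{"translation": [0,-0.119,0.03],"yaw": 0}]'

```text
time: 6.35
ee_pos: [0.5278, -0.2038, 0.0545]
ee_rot: [3.141, -0.001, 2.96]
wrist_force: [0.0, -1.1, 0.1]
width: 0.0004
gripper_force: 0.0
```

Request:
jog_arm --rows '[{"translation": [0,0,0.004],"yaw": 0},{"translation": [0,0,0.008],"yaw": 0},{"translation": [0,0,0.011],"yaw": 0},{"translation": [0,0,0.013],"yaw": 0},{"translation": [0,0,0.015],"yaw": 0},{"translation": [0,0,0.017],"yaw": 0},{"translation": [0,0,0.0185],"yaw": 0},{"translation": [0,0,0.0185],"yaw": 0}]'

```text
time: 7.15
ee_pos: [0.5273, -0.2047, 0.0369]
ee_rot: [3.141, -0.001, 2.959]
wrist_force: [-4.4, 0.2, 6.5]
width: 0.0008
gripper_force: 3.8
```

Request:
jog_arm --rows '[{"translation": [0,0,0.001],"yaw": 0},{"translation": [0,0,0.001],"yaw": 0},{"translation": [0,0,0.001],"yaw": 0}]'

```text
time: 7.45
ee_pos: [0.5273, -0.2047, 0.0366]
ee_rot: [3.142, -0.001, 2.959]
wrist_force: [-6.8, 2.2, 13.9]
width: 0.0005
gripper_force: 7.7
```

Same stop height as amber. One more millimetre, then lift and shift 60 mm to red.

Request:
jog_arm --rows '[{"translation": [0,0,0.001],"yaw": 0},{"translation": [0,0,0.001],"yaw": 0}]'

```text
time: 7.65
ee_pos: [0.5273, -0.2047, 0.0364]
ee_rot: [3.142, -0.001, 2.959]
wrist_force: [-9.9, 2.2, 23.1]
width: 0.0007
gripper_force: 12.2
```

Request:
jog_arm --rows '[{"translation": [0,0,-0.02],"yaw": 0},{"translation": [0,0,-0.04],"yaw": 0},{"translation": [0,-0.03,-0.04],"yaw": 0},{"translation": [0,-0.06,-0.04],"yaw": 0},{"translation": [0,-0.06,-0.03],"yaw": 0},{"translation": [0,-0.06,-0.02],"yaw": 0},{"translation": [0,-0.06,-0.02],"yaw": 0},{"translation": [0,-0.06,-0.02],"yaw": 0}]'

```text
time: 8.45
ee_pos: [0.5167, -0.2627, 0.0539]
ee_rot: [3.141, -0.002, 2.96]
wrist_force: [0.4, 0.4, -1.3]
width: 0.0003
gripper_force: 0.0
```

Request:
jog_arm --rows '[{"translation": [0,0,0.004],"yaw": 0},{"translation": [0,0,0.008],"yaw": 0},{"translation": [0,0,0.011],"yaw": 0},{"translation": [0,0,0.013],"yaw": 0},{"translation": [0,0,0.015],"yaw": 0},{"translation": [0,0,0.017],"yaw": 0},{"translation": [0,0,0.0185],"yaw": 0},{"translation": [0,0,0.0185],"yaw": 0}]'

```text
time: 9.25
ee_pos: [0.5164, -0.2636, 0.0368]
ee_rot: [3.141, -0.001, 2.959]
wrist_force: [-5.4, 1.5, 10.1]
width: 0.0005
gripper_force: 5.6
```

Request:
jog_arm --rows '[{"translation": [0,0,0.001],"yaw": 0},{"translation": [0,0,0.001],"yaw": 0}]'

```text
time: 9.45
ee_pos: [0.5164, -0.2636, 0.0366]
ee_rot: [3.141, -0.001, 2.959]
wrist_force: [-8.3, 2.6, 17.8]
width: 0.0004
gripper_force: 9.6
```

Request:
jog_arm --rows '[{"translation": [0,0,0.001],"yaw": 0},{"translation": [0,0,-0.03],"yaw": 0},{"translation": [0,0,-0.08],"yaw": 0},{"translation": [0,0.03,-0.13],"yaw": 0},{"translation": [-0.01,0.07,-0.17],"yaw": 0},{"translation": [-0.02,0.11,-0.19],"yaw": 0},{"translation": [-0.03,0.125,-0.195],"yaw": 0},{"translation": [-0.03,0.125,-0.195],"yaw": 0},{"translation": [-0.03,0.125,-0.195],"yaw": 0}]'

```text
time: 10.35
ee_pos: [0.5693, -0.146, 0.23]
ee_rot: [-3.141, 0.0, 2.96]
wrist_force: [-0.0, 0.3, -1.3]
width: 0.0008
gripper_force: 0.0
```

```bash
python3 -c "
from h import *
look(['tower_top'],'pics/w2.png')
to([.56,.142,.25],np.pi-.186)"
```

```text
tower_top [([0.5279, 0.1434, 0.0845], 0.88)]
blob [609.  85.] 6229 [0.5289 0.1631 0.042 ]
blob [541.  91.] 1382 [0.5239 0.0864 0.042 ]
blob [263. 143.] 88 [ 0.526  -0.2028  0.042 ]
blob [206. 143.] 52 [ 0.5153 -0.2608  0.042 ]
blob [378. 144.] 58 [ 0.5478 -0.0869  0.042 ]
blob [320. 146.] 66 [ 0.5396 -0.1457  0.042 ]
shift [ 0.0608  0.2825 -0.0208] yaw 0.003 t 10.45 F [0.3 0.1 0.7]
```

View pics/w2.png

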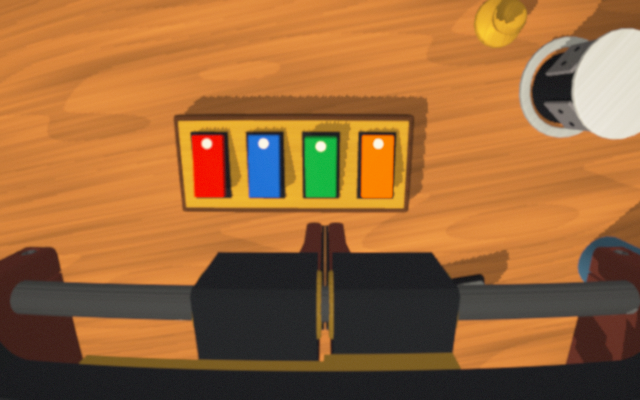

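```bash
python3 -c "
from h import *
to([.528,.143,.11],np.pi-.186)"
```

```text
shift [0.0922 0.2776 0.1193] yaw 0.003 t 10.45 F [0.3 0.1 0.7]
```

Request:
jog_arm --rows '[{"translation": [0.015,0.045,0],"yaw": 0},{"translation": [0.03,0.09,0],"yaw": 0},{"translation": [0.045,0.135,0],"yaw": 0},{"translation": [0.06,0.18,0],"yaw": 0},{"translation": [0.075,0.225,0.02],"yaw": 0},{"translation": [0.085,0.26,0.05],"yaw": 0},{"translation": [0.092,0.278,0.08],"yaw": 0},{"translation": [0.092,0.278,0.105],"yaw": 0},{"translation": [0.092,0.278,0.119],"yaw": 0},{"translation": [0.092,0.278,0.119],"yaw": 0}]'

```text
time: 11.45
ee_pos: [0.5277, 0.1424, 0.1089]
ee_rot: [-3.14, -0.004, 2.957]
wrist_force: [-1.0, -0.7, -0.7]
width: 0.0005
gripper_force: 0.0
```

Request:
jog_arm --rows '[{"translation": [0,0,0.005],"yaw": 0},{"translation": [0,0,0.01],"yaw": 0},{"translation": [0,0,0.015],"yaw": 0},{"translation": [0,0,0.02],"yaw": 0},{"translation": [0,0,0.025],"yaw": 0},{"translation": [0,0,0.03],"yaw": 0},{"translation": [0,0,0.035],"yaw": 0},{"translation": [0,0,0.04],"yaw": 0}]'

```text
time: 12.25
ee_pos: [0.5295, 0.1438, 0.0713]
ee_rot: [-3.142, 0.0, 2.959]
wrist_force: [-0.8, -0.6, 5.4]
width: 0.0006
gripper_force: 3.0
```

Contact and sliding; continue down.

Request:
jog_arm --rows '[{"translation": [0,0,0.006],"yaw": 0},{"translation": [0,0,0.012],"yaw": 0},{"translation": [0,0,0.018],"yaw": 0},{"translation": [0,0,0.024],"yaw": 0},{"translation": [0,0,0.03],"yaw": 0},{"translation": [0,0,0.036],"yaw": 0},{"translation": [0,0,0.042],"yaw": 0},{"translation": [0,0,0.047],"yaw": 0},{"translation": [0,0,0.05],"yaw": 0},{"translation": [0,0,0.05],"yaw": 0}]'

```text
time: 13.25
ee_pos: [0.5293, 0.1439, 0.0209]
ee_rot: [-3.142, -0.0, 2.959]
wrist_force: [1.3, 0.2, 0.0]
width: 0.0006
gripper_force: 0.0
```

Request:
jog_arm --rows '[{"translation": [0,0,0.002],"yaw": 0},{"translation": [0,0,0.004],"yaw": 0},{"translation": [0,0,0.006],"yaw": 0},{"translation": [0,0,0.007],"yaw": 0},{"translation": [0,0,0.008],"yaw": 0},{"translation": [0,0,0.008],"yaw": 0}]'

```text
time: 13.85
ee_pos: [0.5294, 0.1439, 0.0132]
ee_rot: [3.142, 0.0, 2.959]
wrist_force: [0.2, 1.2, 2.8]
width: 0.0005
gripper_force: 1.4
```

Request:
jog_arm --rows '[{"translation": [0,0,0.001],"yaw": 0},{"translation": [0,0,0.002],"yaw": 0},{"translation": [0,0,0.002],"yaw": 0}]'

```text
time: 14.15
ee_pos: [0.5294, 0.1439, 0.0122]
ee_rot: [3.141, 0.0, 2.959]
wrist_force: [-3.4, -1.8, 17.3]
width: 0.0003
gripper_force: 8.5
```

Request:
jog_arm --rows '[{"translation": [0,0,0.001],"yaw": 0},{"translation": [0,0,0.001],"yaw": 0},{"translation": [0,0,0.001],"yaw": 0}]'

```text
time: 14.45
ee_pos: [0.5295, 0.1438, 0.0121]
ee_rot: [3.141, 0.0, 2.959]
wrist_force: [-7.0, -2.5, 27.4]
width: 0.0005
gripper_force: 13.8
```

Hard stop at 12 mm: home. Retract and check.

Request:
jog_arm --rows '[{"translation": [0,0,-0.02],"yaw": 0},{"translation": [0,0,-0.06],"yaw": 0},{"translation": [0,0,-0.1],"yaw": 0},{"translation": [0,0,-0.14],"yaw": 0},{"translation": [0,0,-0.18],"yaw": 0},{"translation": [0,0,-0.22],"yaw": 0},{"translation": [0,0,-0.22],"yaw": 0},{"translation": [0,0,-0.22],"yaw": 0},{"translation": [0,0,-0.22],"yaw": 0}]'

```text
time: 15.35
ee_pos: [0.5283, 0.1436, 0.2287]
ee_rot: [-3.141, -0.002, 2.959]
wrist_force: [0.1, 0.4, -0.8]
width: 0.0002
gripper_force: 0.0
```

```bash
python3 -c "
from h import *
from plant import grab_frame,place_of
import cv2
look(['tower_top','paperweight'])
p=grab_frame('scene'); cv2.imwrite('pics/s2.png',cv2.resize(p['pixels'][160:300,170:430],None,fx=3,fy=3))
for n in ['tower_top','pen_pot','stapler','paperweight']: print(n,[(np.round(d['location'],4).tolist(),d['conf']) for d in place_of(n,p)[:1]])"
```

```text
tower_top [([0.5273, 0.1426, 0.0117], 0.56)]
paperweight [([0.4469, 0.0618, 0.0004], 0.63), ([0.5473, -0.0887, 0.0315], 0.33)]
blob [322. 167.] 6868 [0.5199 0.1414 0.042 ]
blob [630. 224.] 1061 [0.6479 0.4809 0.042 ]
blob [ 33. 226.] 59 [ 0.5254 -0.1977  0.042 ]
blob [129. 227.] 37 [ 0.5469 -0.0819  0.042 ]
blob [ 76. 231.] 51 [ 0.5398 -0.1458  0.042 ]
tower_top [([0.5279, 0.1434, 0.0154], 0.75)]
pen_pot [([0.7571, 0.1925, -0.002], 0.65)]
stapler [([0.7622, -0.0326, -0.004], 0.77)]
paperweight [([0.4477, 0.0669, -0.0015], 0.49)]
```

View pics/s2.png

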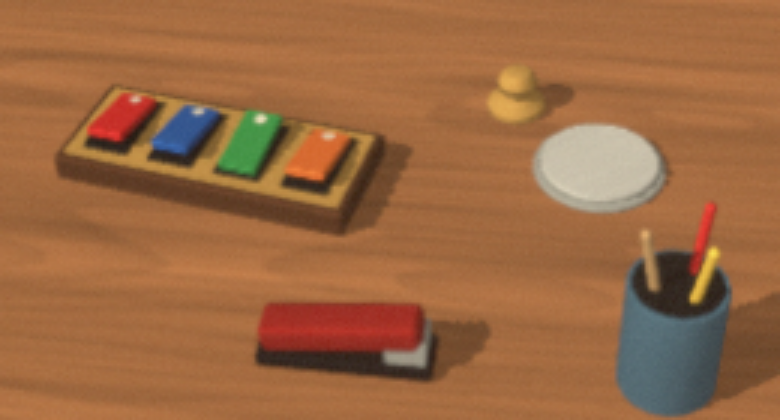

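The crop shows red (120,118), blue (185,130) and amber (318,155) rocked with their far ends raised. Green (250,140) is still on, the tower cap (600,165) lies on its collar, and the bystanders have not moved.

```bash
python3 -c "
from plant import workorder
print(workorder.close_job())"
```

```text
the job is handed in; nothing more can be done
None
```

The amber, blue and red switches were pressed fully off in that order, the tower is home on its collar at 12 mm, green is still on, the pen pot, stapler and paperweight are where they stood, and the job was handed in at about 16 s; no verdict came back.

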